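Turn the circuit board over in its holder

ROBOT

A 6-joint arm with a two-finger parallel gripper is mounted at the origin on the work surface. World frame = base frame: x ahead of the robot, y to its left, z up, the work surface at z = 0. Lengths are in m, angles in degrees, forces in N, time in s.
With the tool pointing down it reaches from about 0.4 to 0.825 m from the base axis. Payload 7 kg.
Tool frame: the origin (TCP) lies midway between the tips of the shut fingers; the grasp point (between the pads) lies r.grip_depth behind it (r.grip_depth is the distance from the TCP to the grasp point, in m); z points along the fingers, y is the direction in which the jaws open and shut (so a half turn about z gives the same grasp; the last joint's range is limited). The gripper opens to 88 mm and grips with 3 to 60 N. Pads are 19 mm wide; open, the fingers measure 130 mm over their backs; the gripper's body (78 mm by 193 mm) begins 47 mm behind the grasp point.
Start: joints at [-55.8, 20.546, 0.682, 0, -70.136, -16.507], TCP at [0.205, -0.643, 0.227] pointing down, gripper open.
Joint ranges: [-176.03, 176.03], [-82.01, 121.73], [-58.28, 71.71], [-173.87, 95.51], [-174.79, -0.11], [-173.66, 173.66]. Speed limits (degrees/s): [136.94, 136.94, 172.46, 180, 180, 180].

INTERFACE

Orientations are given as [roll, pitch, yaw] about the fixed x, y, z axes, in that order (R = Rz(yaw) Ry(pitch) Rx(roll)).
In Python, from plant import r, imaging, close_job gives the robot as it stands.
- The arm moves only by the tool step_arm, never from a script. Its argument "commands" is a list of rows, each a list of 2 entries, a list of its own where there are three numbers: the shift along the tool's x, y, z in mm, then the turn about the tool's z in degrees. In form: [[[x, y, z], twist], ...]. A call has 1 to 20 rows; each row shifts and turns the commanded pose from where the row before left it, along the tool's axes as they then stand; what a row does not reach is not made up. A row lasts 1/8 s, in which the tool goes at most 62.5 mm and 10.7 degrees, less where a joint would pass 70% of its speed; a pose out of reach is approached as far as the arm can. A call with a gripper value outside its range is refused whole. "gripper" is the closure, from 0 (fully open) to 1 (shut), set as the call begins (left out, the last holds). The fingers move at their own pace and stop on an object; "grip_force" is the grip in N (left out, the last holds). Time passes only in rows, so rows that do not move let the fingers close. It gives the time, the measured TCP pose, the force and the opening at its end, in the units of the state.
- r.get_state(): the state, without advancing time (a new reading comes with each control period).
- imaging.capture(name): name is "side" or "top"; returns a dict with "img" (384x512x3 uint8, red, green, blue), "z_map" (384x512 float32, m along the optical axis (not along the pixel's ray), 0 where there is no reading), "vfov" (degrees; the focal length in pixels is half the picture's height over the tangent of half this angle, whatever the lens; pixels are square), "cx", "cy" (the principal point, pixels), "extrinsics" (4x4, takes a point from camera to world coordinates). Camera axes: x right, y down, z forward; pixel columns grow to the right and rows downward; lengths in m; the calibration is good to about 2 mm. A picture is of the moment at which its call begins.
- close_job(): hands the job in, once; it reports no verdict.
The state is a dict: "time_s": time; "joints": joint angles; "qd": joint speeds; "joint_torque": joint torques, N m; "tcp_pos": TCP position; "eef_rot": TCP orientation; "contact_force": force on the tool from outside, world axes, zero at the start; "moment": the same for the moment, N m; "gripper_width": finger opening in m.
Only numpy, scipy, OpenCV 4.12 (cv2) and the standard library are available. Lean on these libraries where they do the work, as an engineer would, in place of code of your own. Each camera call takes 0.05 s, during which the arm holds its last target.

TASK

The circuit board in the rotating holder has its component side up; turn it over in the holder so that its solder side faces up and the board lies level, ready for touching up the joints. Do it by gently pushing on the board with the fingers only: do not pinch it, do not lift, tip or shove the holder, and leave the tools and supplies around it where they are.

Things in the scene. Friction and masses are not known exactly. Their poses are not given: they have to be found in the camera images.
- holder: board holder: a heavy (2 kg) grey base plate 170 x 230 mm standing loose on rubber feet, with two aluminium uprights that carry a circuit board between them on a level axle. Origin: centre of the base's underside, on the bench; y runs along the axle, x is level and square to it, z up. Between the uprights nothing but the board stands higher than 35 mm above the bench.
- holder_axle (a point): point on the holder's axle midway between the uprights, 150 mm straight above the holder's origin; same axes as the holder. The uprights (22 mm wide in x, with bearings 30 mm across) stand at y = +-89 to +-105 mm and reach 15 mm above the axle; small black drag knobs stick out to y = +-123 mm.
- board_center (a point): middle of the green board, on the axle: 100 mm wide (x), 148 mm long (y, along the axle), 2 mm thick, its short ends in black spring jaws. z points out of the component side (capacitors, chips, heat sink, up to 15 mm tall; none on the 15 mm strip along each long edge); the other side is the flat solder side with rows of solder joints.
- board (a joint): angle of the board about the axle, rad: 0 = level, component side up; grows as the edge on the holder's +x side goes down; +3.14 or -3.14 = level, solder side up. It can be turned either way, with no stop within a full turn. Bearing friction (0.08 N m: about 1.6 N at a long edge, more nearer the axle) holds it at any angle it is left; it neither springs nor falls back.
- spool: spool of solder wire, black flanges 58 mm across, 50 mm tall, standing on end beside one upright of the holder; origin at the centre of its underside
- flux: small amber flux bottle, 36 mm across, 85 mm tall, behind the holder; origin at the centre of its underside
- tweezers: steel tweezers, 120 mm long, 8 mm high, lying in front of the holder; origin at the centre of its underside
- cutters: side cutters with blue handles, 135 mm long, 12 mm high, lying beside the other upright; origin at the centre of its underside
- tip_cleaner: round black soldering-tip cleaner with brass wool, 76 mm across, 72 mm tall, well to the left of the holder; origin at the centre of its underside
- driver: screwdriver, 160 mm long, lying well to the right of the holder; origin at the centre of its underside
- multimeter: yellow handheld multimeter lying on its back, 170 x 82 x 45 mm, well to the right of the holder; origin at the centre of its underside
- chip_tray: grey divided tray, 110 x 150 x 22 mm, well to the left of the holder; origin at the centre of its underside

How it is judged:
By the outcome, as a careful person would: the job done as asked, in the order asked, and still so for the second after the job is handed in, with the robot touching nothing.
It also fails if it takes over 58 s, if anything falls off the work surface, if the arm or the gripper's body presses on something with over 40 N, if the wrist force passes 120 N, or if a joint passes its speed limit or range.

## Working session

There is one attempt and no reset: what is moved stays moved. The work goes in short steps, Python scripts to look and compute and a tool call to move; the robot and the scene stay as the last step left them, time stands still between calls to the robot, and variables do not carry over. Pictures are saved under pics/ and viewed, and the job is handed in when it is done.

Besides the shell and the picture viewer there is one more tool, called as a command line: name --argument value ..., lists and objects as JSON in quotes. step_arm: Moves the arm, as the interface text tells. Its arguments: {"type":"object","properties":{"commands":{"type":"array","items":{"type":"array"}},"gripper":{"type":"number"},"grip_force":{"type":"number"}},"required":["commands"]}

```bash
ls; mkdir -p pics
python3 - <<'E'
from plant import r, imaging
import cv2,numpy as np
s=r.get_state();print({k:np.round(v,3) for k,v in s.items()}, r.grip_depth)
for n in("side","top"):
    c=imaging.capture(n);cv2.imwrite(f"pics/{n}0.png",c["img"][:,:,::-1]);np.savez(f"{n}0.npz",**c)
    print(n,c["vfov"],c["cx"],c["cy"],np.round(c["extrinsics"],3))
E
```

```text
pics
{'time_s': np.float64(0.0), 'joints': array([-5.5800e+01,  2.0590e+01,  6.3200e-01, -2.0000e-02, -7.0137e+01,
       -1.6507e+01]), 'qd': array([ 0.013, -0.069, -0.042,  0.109,  0.065,  0.033]), 'joint_torque': array([-3.0000e-03, -5.8272e+01,  2.9305e+01,  6.9970e+00,  7.0000e-03,
       -0.0000e+00]), 'tcp_pos': array([ 0.205, -0.643,  0.226]), 'eef_rot': array([ 1.79904e+02, -9.00000e-03, -1.62313e+02]), 'contact_force': array([ 0.427, -1.167,  0.221]), 'moment': array([ 0.021,  0.002, -0.001]), 'gripper_width': np.float64(0.088)} 0.0188
side 55.20073305469815 253.72683351839433 190.53135414899015 [[-0.983 -0.135  0.122  0.45 ]
 [-0.182  0.677 -0.713  0.807]
 [ 0.014 -0.724 -0.69   0.891]
 [ 0.     0.     0.     1.   ]]
top 50.24724063601412 251.94205952338166 197.34730533243948 [[-0.021 -0.988  0.151  0.409]
 [-0.999  0.024  0.021 -0.014]
 [-0.024 -0.15  -0.988  1.238]
 [ 0.     0.     0.     1.   ]]
```

View pics/top0.png

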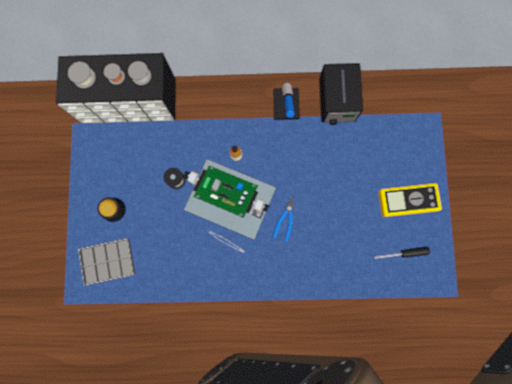

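View pics/side0.png

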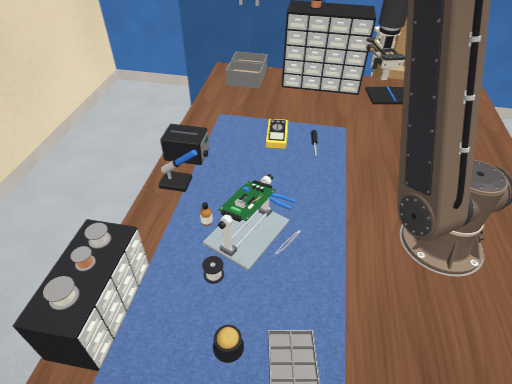

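The top view shows the green board at about (225,190) with its axle running from (193,178) to (262,209). The spool is at (174,178), the flux at (236,153), the tweezers at (226,242) and the cutters at (285,220). Next I'll measure them.

```bash
cat > h.py <<'E'
import numpy as np,cv2
def pts(c):
    H,W=c["z_map"].shape;f=H/2/np.tan(np.radians(float(c["vfov"]))/2)
    v,u=np.mgrid[:H,:W];z=c["z_map"]
    P=np.stack([(u-c["cx"])/f*z,(v-c["cy"])/f*z,z],-1)
    E=c["extrinsics"];return P@E[:3,:3].T+E[:3,3]
E
python3 - <<'E'
from h import *
for n in("top","side"):
    c=np.load(n+"0.npz");P=pts(c);hsv=cv2.cvtColor(c["img"],cv2.COLOR_RGB2HSV);ok=c["z_map"]>0
    g=cv2.inRange(hsv,(45,100,30),(80,255,255))>0
    near=(abs(P[...,0]-.5)<.3)&(abs(P[...,1]-.1)<.3)
    g&=ok&near&(P[...,2]>.1)
    Q=P[g];print(n,len(Q),"z pct",np.percentile(Q[:,2],[2,10,50,90,98]).round(4))
    rect=cv2.minAreaRect(Q[:,:2].astype(np.float32)*1000);print("board rect",rect,cv2.boxPoints(rect).round(0).tolist())
    q=Q[(Q[:,2]<np.median(Q[:,2])+.004)];A=np.c_[q[:,:2],np.ones(len(q))];print("plane",np.linalg.lstsq(A,q[:,2],rcond=None)[0])
    hi=ok&near&(P[...,2]>.012)
    k,lab,st,ce=cv2.connectedComponentsWithStats(hi.astype(np.uint8))
    for i in range(1,k):
        if st[i,4]>15:
            R=P[lab==i];print(st[i],R.min(0).round(3),R.max(0).round(3),np.median(R,0).round(3))
    b=ok&near&(P[...,2]>.02)&(P[...,2]<.045)
    x=P[ok&near&(P[...,2]>.008)&(P[...,2]<.04)]
    gr=ok&near&(hsv[...,1]<70)&(hsv[...,2]>100)&(P[...,2]<.05)
    k,lab,st,ce=cv2.connectedComponentsWithStats(gr.astype(np.uint8))
    i=1+st[1:,4].argmax();R=P[lab==i];print("base",len(R),np.median(R[:,2]),cv2.minAreaRect(R[:,:2].astype(np.float32)*1000))
E
python3 -c "
import cv2
for n,(a,b,c,d) in dict(top=(130,270,150,320),side=(160,290,170,320)).items():
    i=cv2.imread(f'pics/{n}0.png')[a:b,c:d];cv2.imwrite(f'pics/{n}0c.png',cv2.resize(i,None,fx=4,fy=4,interpolation=2))"
```

```text
top 1441 z pct [0.142  0.1446 0.1522 0.1594 0.1618]
board rect ((594.6110229492188, 79.72955322265625), (145.99073791503906, 96.04623413085938), 65.81082153320312) [[521.0, 33.0], [609.0, -7.0], [668.0, 127.0], [581.0, 166.0]]
plane [-0.13791899  0.06274189  0.22813955]
[229 146  13  15 149] [0.712 0.043 0.015] [0.745 0.078 0.089] [0.723 0.059 0.058]
[ 183  160   92   79 4335] [ 0.473 -0.056  0.012] [0.715 0.218 0.173] [0.58  0.076 0.144]
[163 168  19  19 302] [0.63  0.22  0.012] [0.685 0.275 0.058] [0.657 0.247 0.051]
[288 214   4  10  18] [ 0.515 -0.104  0.012] [ 0.542 -0.094  0.017] [ 0.527 -0.1    0.015]
[286 224   6  12  22] [ 0.48  -0.103  0.012] [ 0.512 -0.087  0.017] [ 0.496 -0.093  0.014]
[123 239  11  38  97] [0.369 0.368 0.012] [0.478 0.399 0.026] [0.422 0.38  0.02 ]
[ 241  353  142   31 3710] [ 0.2   -0.139  0.269] [0.298 0.03  0.808] [ 0.265 -0.067  0.669]
base 1403 0.01854667552371514 ((559.0833740234375, 96.05131530761719), (230.4486846923828, 93.24463653564453), 65.88680267333984)
side 791 z pct [0.142  0.144  0.1531 0.159  0.1611]
board rect ((593.575927734375, 82.18341064453125), (150.03720092773438, 99.0363998413086), 66.91157531738281) [[519.0, 33.0], [610.0, -6.0], [669.0, 132.0], [577.0, 171.0]]
plane [-0.14941496  0.06732658  0.23418844]
[ 399    0   61  175 5047] [ 0.2   -0.09   0.267] [0.277 0.034 0.679] [ 0.224 -0.007  0.568]
[ 203  174   86   95 4236] [ 0.473 -0.102  0.012] [0.714 0.218 0.169] [0.587 0.106 0.025]
[200 202  12  22 200] [0.712 0.05  0.015] [0.747 0.083 0.088] [0.727 0.07  0.051]
[202 256  21  23 378] [0.629 0.219 0.012] [0.687 0.276 0.055] [0.656 0.253 0.05 ]
[268 330  46  14 163] [0.369 0.368 0.012] [0.48  0.4   0.028] [0.422 0.382 0.02 ]
base 2548 0.01807705765180767 ((590.6133422851562, 75.70674133300781), (245.845947265625, 169.41497802734375), 65.88650512695312)
```

View pics/top0c.png

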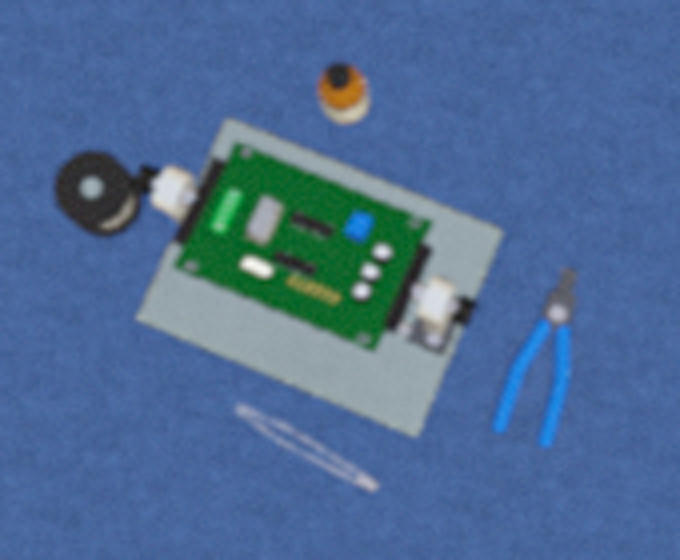

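View pics/side0c.png

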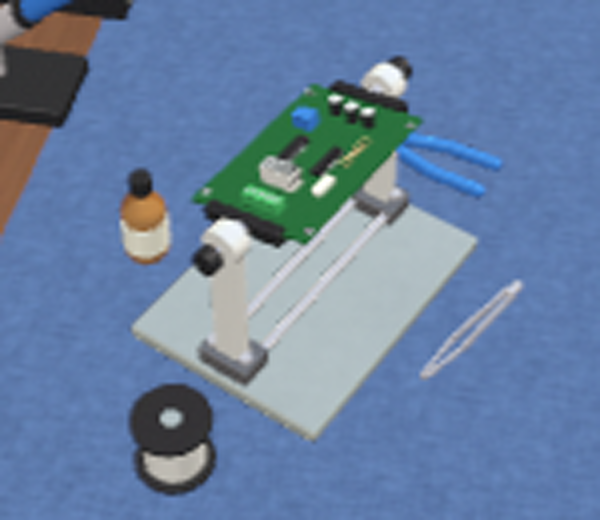

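step_arm --commands '[[[0, 0, -20], 10.45], [[0, 0, -20], 10.45], [[0, 0, -20], 10.45], [[0, 0, -10], 10.45], [[0, 0, 0], 0]]' --gripper 1 --grip_force 10

```text
time_s: 0.72
tcp_pos: [0.2052, -0.6432, 0.297]
eef_rot: [-180.0, 0.0, 156.0]
contact_force: [-0.1, -1.0, -0.8]
gripper_width: 0.0431
```

step_arm --commands '[[[-7, 55, 0], 0], [[-7, 55, 0], 0], [[-7, 55, 0], 0], [[-7, 55, 0], 0], [[-7, 55, 0], 0], [[-7, 55, 0], 0], [[-7, 55, 0], 0], [[-7, 55, 0], 0], [[-7, 55, 0], 0], [[-7, 55, 0], 0], [[-7, 55, 0], 0], [[-7, 55, 0], 0], [[-7, 55, 0], 0], [[-7, 55, 0], 0], [[-7, 50, 0], 0], [[0, 0, 0], 0], [[0, 0, 0], 0]]'

```text
time_s: 2.85
tcp_pos: [0.6354, 0.0626, 0.2954]
eef_rot: [-179.9, -0.1, 156.1]
contact_force: [-0.0, -0.4, -0.4]
gripper_width: 0.0007
```

Run:
```python
from plant import r, imaging
from h import *
s=r.get_state();print({k:np.round(v,4) for k,v in s.items() if k in("time_s","tcp_pos","eef_rot","contact_force","gripper_width")})
c=imaging.capture("side");np.savez("side1.npz",**c);cv2.imwrite("pics/side1.png",cv2.resize(c["img"][80:300,130:380,::-1],None,fx=3,fy=2.7,interpolation=2)[:600])
```

```text
{'time_s': np.float64(2.85), 'tcp_pos': array([0.6354, 0.0626, 0.2954]), 'eef_rot': array([-1.799244e+02, -8.450000e-02,  1.560899e+02]), 'contact_force': array([-0.0177, -0.3668, -0.4184]), 'gripper_width': np.float64(0.0007)}
```

View pics/side1.png

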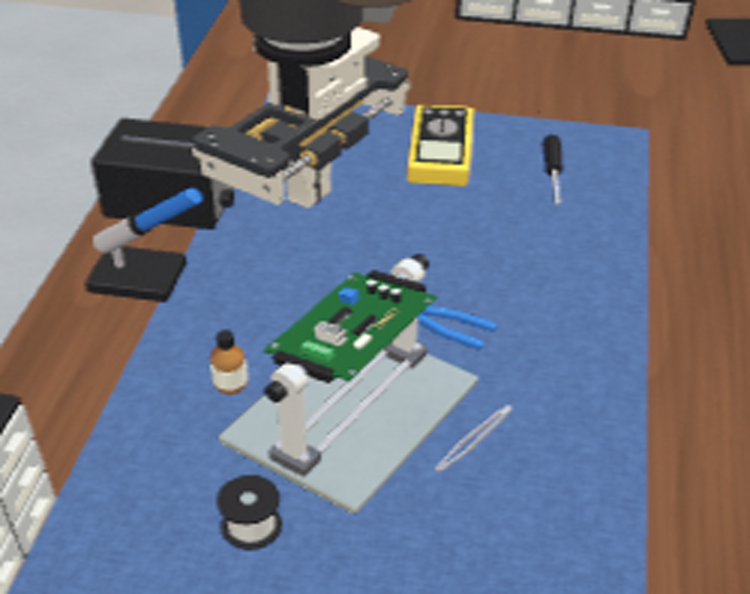

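Run:
```python
from h import *
c=np.load("side1.npz");P=pts(c)
t=np.array([.6354,.0626,.2954]);a=np.radians(-24.1);hx=np.array([np.cos(a),np.sin(a),0]);hy=np.array([-np.sin(a),np.cos(a),0])
m=(c["z_map"]>0)&(np.linalg.norm(P-t,axis=-1)<.12)
Q=P[m]-t
for z0 in np.arange(-.01,.11,.01):
    q=Q[(Q[:,2]>=z0)&(Q[:,2]<z0+.01)]
    if len(q):print(round(z0,2),len(q),"hx",(q@hx).min().round(3),(q@hx).max().round(3),"hy",(q@hy).min().round(3),(q@hy).max().round(3))
# uprights tops in top view -> axle centre
for n in("top0","side0"):
    c=np.load(n+".npz");P=pts(c);D=P-np.array([.594,.081,0])
    u,v=D@hx,D@hy
    for sgn in(1,-1):
        k=(c["z_map"]>0)&(P[...,2]>.135)&(P[...,2]<.18)&(sgn*v>.084)&(sgn*v<.13)&(abs(u)<.04)
        print(n,sgn,k.sum(),"u",u[k].min().round(4),u[k].max().round(4),"v",v[k].min().round(4),v[k].max().round(4),"z",P[k][:,2].max().round(4))
    g=cv2.inRange(cv2.cvtColor(c["img"],cv2.COLOR_RGB2HSV),(45,100,30),(80,255,255))>0
    g&=(P[...,2]>.1)&(abs(u)<.07)&(abs(v)<.09)&(c["z_map"]>0)
    print(" green u",u[g].min().round(4),u[g].max().round(4),"v",v[g].min().round(4),v[g].max().round(4))
```

```text
0.0 31 hx -0.011 0.01 hy -0.016 0.018
0.01 41 hx -0.011 0.01 hy -0.016 0.017
0.02 42 hx -0.012 0.011 hy -0.016 0.018
0.03 37 hx -0.012 0.005 hy -0.015 0.02
0.04 17 hx -0.011 -0.002 hy 0.007 0.023
0.05 1 hx -0.01 -0.01 hy 0.019 0.019
0.06 48 hx -0.038 0.038 hy -0.087 0.09
0.07 195 hx -0.04 0.036 hy -0.085 0.091
0.08 286 hx -0.039 0.024 hy -0.082 0.089
0.09 133 hx -0.037 0.022 hy -0.057 0.056
0.1 226 hx -0.026 0.027 hy -0.059 0.058
top0 1 129 u -0.0149 0.0153 v 0.0841 0.1225 z 0.1687
top0 -1 115 u -0.0148 0.0148 v -0.1226 -0.0849 z 0.1676
 green u -0.047 0.0491 v -0.0739 0.0721
side0 1 140 u -0.0155 0.0151 v 0.0886 0.1243 z 0.1656
side0 -1 85 u -0.0155 0.0156 v -0.1226 -0.085 z 0.1658
 green u -0.0501 0.0493 v -0.0747 0.0751
```

step_arm --commands '[[[-4, 0, 30], 0], [[-4.7, 0, 40], 0], [[0, 0, 40], 0], [[0, 0, 25], 0], [[0, 0, 8], 0], [[0, 0, 0], 0], [[0, 0, 0], 0]]'

```text
time_s: 3.78
tcp_pos: [0.6446, 0.0589, 0.1552]
eef_rot: [179.9, 0.1, 155.9]
contact_force: [0.0, 0.4, -0.2]
gripper_width: 0.0004
```

step_arm --commands '[[[0.5, 0, 6], 0], [[0.5, 0, 6], 0], [[1, 0, 4], 0], [[1, 0, 4], 0], [[1.5, 0, 3.5], 0], [[1.5, 0, 3.5], 0], [[2, 0, 3.5], 0], [[2.4, 0, 3], 0], [[1, 0, 1], 0], [[0, 0, 0], 0]]'

```text
time_s: 5.03
tcp_pos: [0.6333, 0.0636, 0.1189]
eef_rot: [-180.0, -0.0, 155.9]
contact_force: [-1.1, 0.5, 0.9]
gripper_width: 0.0004
```

```bash
cat > look.py <<'E'
import sys
from plant import r, imaging
from h import *
s=r.get_state();print({k:np.round(v,4).tolist() for k,v in s.items() if k in("time_s","tcp_pos","contact_force")})
a=np.radians(-24.1);hx=np.array([np.cos(a),np.sin(a),0]);hy=np.array([-np.sin(a),np.cos(a),0])
d=s["tcp_pos"]-np.array([.594,.081,0]);print("tcp u v z",(d@hx).round(4),(d@hy).round(4),d[2].round(4))
for n in ("side","top"):
    c=imaging.capture(n);P=pts(c);D=P-np.array([.594,.081,.150]);u,v,w=D@hx,D@hy,D[...,2]
    g=cv2.inRange(cv2.cvtColor(c["img"],cv2.COLOR_RGB2HSV),(40,60,25),(85,255,255))>0
    g&=(abs(u)<.056)&(abs(v)<.075)&(abs(w)<.06)&(c["z_map"]>0)
    if g.sum()>50:
        vx,vy,x0,y0=cv2.fitLine(np.c_[u[g],w[g]].astype(np.float32),cv2.DIST_HUBER,0,.002,.01).ravel()
        print(n,g.sum(),"tilt (far down +) deg",np.degrees(np.arctan2(-vy,vx)).round(1),"offset mm",((-x0*vy+y0*vx)*1000).round(1),"u",u[g].min().round(3),u[g].max().round(3),"w",w[g].min().round(3),w[g].max().round(3))
    if len(sys.argv)>1:
        y,x=((80,160) if n=="side" else (110,140));cv2.imwrite(f"pics/{n}{sys.argv[1]}.png",cv2.resize(c["img"][y:y+190,x:x+190,::-1],(600,600),interpolation=2))
E
python3 look.py 2
```

```text
{'time_s': 5.025, 'tcp_pos': [0.6333, 0.0636, 0.1189], 'contact_force': [-1.1181, 0.48, 0.8932]}
tcp u v z 0.043 0.0002 0.1189
side 238 tilt (far down +) deg 43.1 offset mm 2.0 u -0.037 0.034 w -0.032 0.037
top 716 tilt (far down +) deg 43.9 offset mm 1.7 u -0.036 0.02 w -0.019 0.059
```

View pics/side2.png

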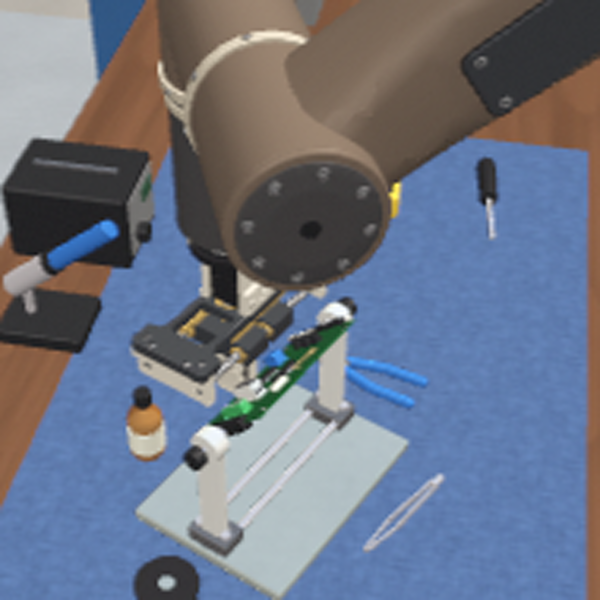

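The side view shows the board tilted to about 43° with the finger at its lower edge, and the depth fit gives 43.1–43.9°. Next I'll go over to the raised edge.

step_arm --commands '[[[-3, 0, -5], 0], [[0, 0, -40], 0], [[0, 0, -45], 0], [[0, 0, -30], 0], [[30, 0, 0], 0], [[45, 0, 0], 0], [[32, 0, 0], 0], [[0, 0, 0], 0], [[0, 0, 30], 0], [[0, 0, 30], 0], [[0, 0, 15], 0], [[0, 0, 0], 0], [[0, 0, 0], 0]]'

```text
time_s: 6.75
tcp_pos: [0.5394, 0.1063, 0.1651]
eef_rot: [180.0, 0.1, 155.9]
contact_force: [0.6, 0.1, 1.0]
gripper_width: 0.0006
```

```bash
python3 look.py 3
```

```text
{'time_s': 6.75, 'tcp_pos': [0.5394, 0.1063, 0.1651], 'contact_force': [0.6002, 0.1263, 0.9957]}
tcp u v z -0.0602 0.0008 0.1651
side 89 tilt (far down +) deg 41.4 offset mm 4.0 u -0.036 0.032 w -0.029 0.036
top 301 tilt (far down +) deg 44.5 offset mm 1.9 u -0.018 0.037 w -0.039 0.023
```

View pics/side3.png

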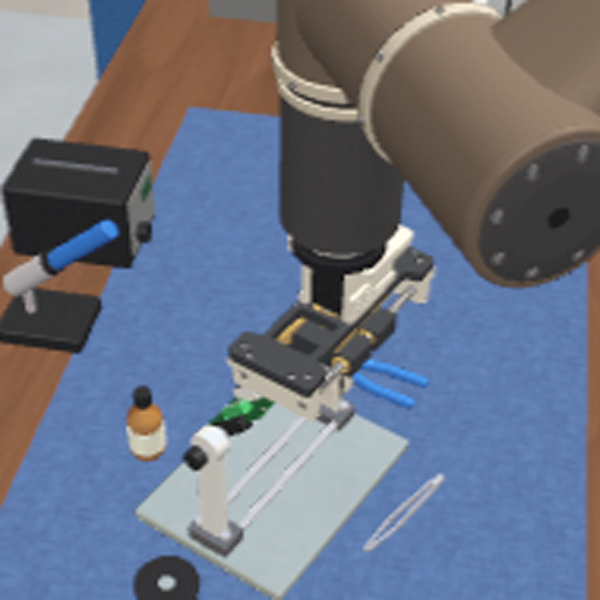

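step_arm --commands '[[[-6, 0, 0], 0], [[-6, 0, 0], 0], [[-6, 0, -5], 0], [[-6, 0, -5], 0], [[-5, 0, -5], 0], [[-4, 0, -5], 0], [[-4, 0, -2], 0], [[-4, 0, -2], 0], [[-4, 0, -1], 0], [[0, 0, 0], 0]]'

```text
time_s: 8.1
tcp_pos: [0.58, 0.0876, 0.1892]
eef_rot: [180.0, 0.0, 155.9]
contact_force: [-0.8, -0.0, 0.4]
gripper_width: 0.0002
```

```bash
python3 look.py 4
```

```text
{'time_s': 8.1, 'tcp_pos': [0.58, 0.0876, 0.1892], 'contact_force': [-0.8486, -0.0077, 0.3885]}
tcp u v z -0.0154 0.0003 0.1892
side 424 tilt (far down +) deg 86.1 offset mm -0.4 u -0.005 0.005 w -0.051 0.05
```

View pics/side4.png

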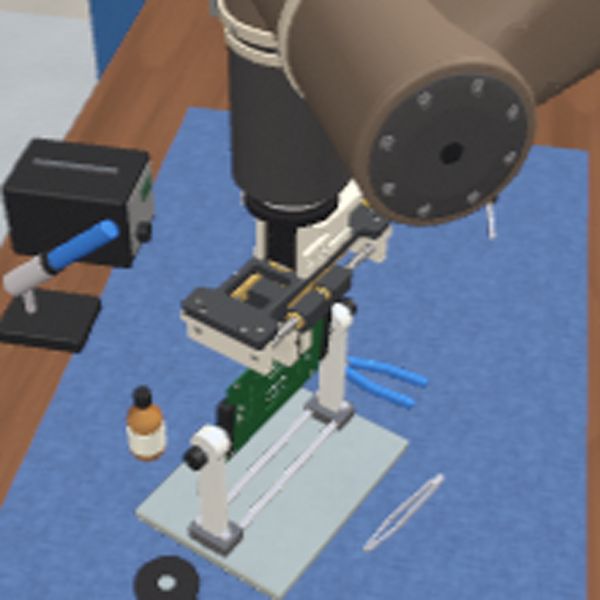

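View pics/top4.png

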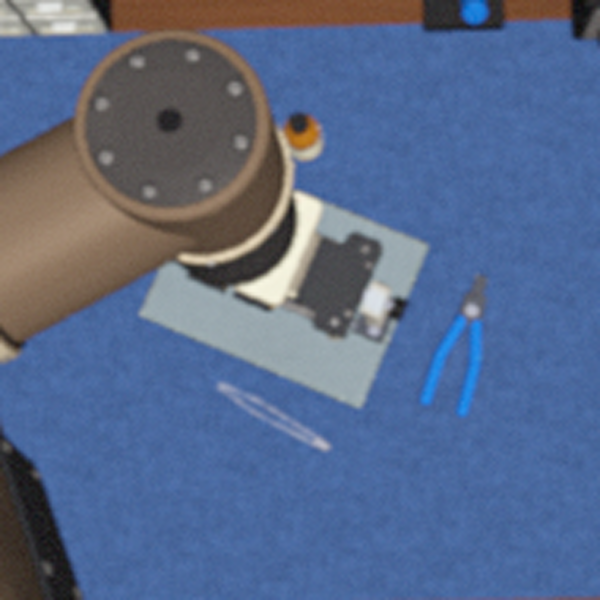

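step_arm --commands '[[[-4.3, 0, -1.5], 0], [[-4.3, 0, -1.2], 0], [[-3.6, 0, 0.5], 0], [[-3.6, 0, 0.6], 0], [[-3.4, 0, 1.3], 0], [[-3.4, 0, 1.3], 0], [[-3.4, 0, 1.3], 0], [[-3, 0, 2.1], 0], [[-3, 0, 2.2], 0], [[-2.9, 0, 2.2], 0], [[-2.3, 0, 2.8], 0], [[-2.3, 0, 2.8], 0], [[-2.3, 0, 2.9], 0], [[-1.5, 0, 3.4], 0], [[-1.5, 0, 3.4], 0], [[-1.4, 0, 3.3], 0], [[0, 0, 0], 0]]'

```text
time_s: 10.32
tcp_pos: [0.6217, 0.0689, 0.1612]
eef_rot: [-180.0, -0.0, 155.9]
contact_force: [0.1, -0.3, -0.2]
gripper_width: 0.0006
```

```bash
python3 look.py 5
```

```text
{'time_s': 10.325, 'tcp_pos': [0.6217, 0.0689, 0.1612], 'contact_force': [0.0772, -0.3399, -0.1962]}
tcp u v z 0.0302 0.0003 0.1612
side 1190 tilt (far down +) deg -13.7 offset mm 0.7 u -0.049 0.049 w -0.014 0.015
top 1054 tilt (far down +) deg -14.4 offset mm 1.9 u -0.048 0.01 w -0.014 0.01
```

View pics/side5.png

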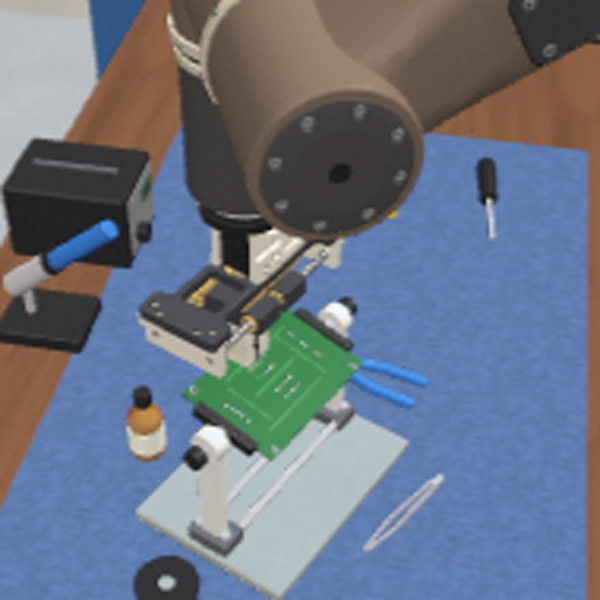

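step_arm --commands '[[[-0.5, 0, 2.5], 0], [[-0.5, 0, 2.5], 0], [[-0.5, 0, 2.5], 0], [[0, 0, 1.5], 0], [[0, 0, 0.7], 0], [[0, 0, 0], 0]]'

```text
time_s: 11.18
tcp_pos: [0.6232, 0.0682, 0.1519]
eef_rot: [180.0, 0.0, 155.9]
contact_force: [-0.1, 0.1, 0.2]
gripper_width: 0.0002
```

```bash
python3 look.py
```

```text
{'time_s': 11.175, 'tcp_pos': [0.6232, 0.0682, 0.1519], 'contact_force': [-0.1303, 0.0955, 0.2049]}
tcp u v z 0.0319 0.0003 0.1519
side 1082 tilt (far down +) deg -0.5 offset mm 0.8 u -0.051 0.05 w -0.005 0.008
top 1093 tilt (far down +) deg -0.6 offset mm 1.5 u -0.049 0.011 w -0.005 0.01
```

step_arm --commands '[[[0, 0, 0.4], 0], [[0, 0, 0], 0], [[0, 0, -5], 0], [[0, 0, -30], 0], [[0, 0, -40], 0], [[0, 0, -50], 0], [[40, 0, -20], 0], [[55, 0, 0], 0], [[55, 0, 0], 0], [[40, 0, 0], 0], [[0, 0, 0], 0], [[0, 0, 0], 0]]'

```text
time_s: 12.78
tcp_pos: [0.4499, 0.146, 0.2971]
eef_rot: [179.9, 0.0, 155.9]
contact_force: [-0.0, 1.0, -0.4]
gripper_width: 0.0005
```

```bash
python3 look.py 6
```

```text
{'time_s': 12.775, 'tcp_pos': [0.4499, 0.146, 0.2971], 'contact_force': [-0.0053, 0.9665, -0.3898]}
tcp u v z -0.1581 0.0005 0.2971
side 1231 tilt (far down +) deg -0.3 offset mm 0.9 u -0.05 0.051 w -0.004 0.008
top 1948 tilt (far down +) deg -0.6 offset mm 1.7 u -0.049 0.051 w -0.005 0.01
```

View pics/side6.png

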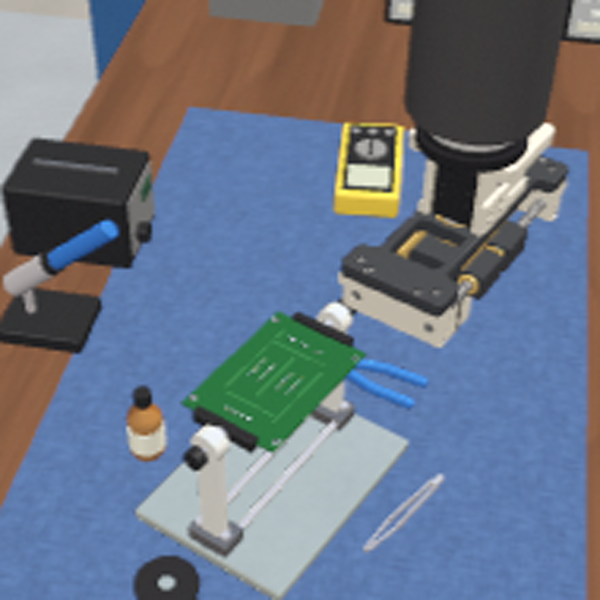

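View pics/top6.png

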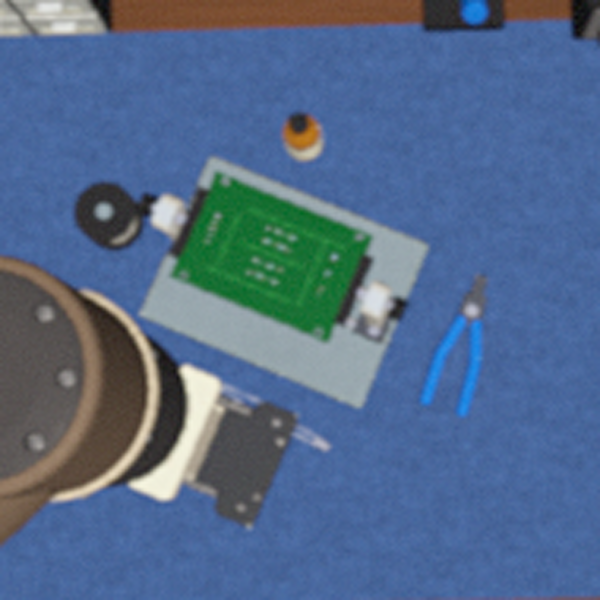

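Both views show the solder side up and level, the fingers clear of the board, and the spool, flux, tweezers and cutters in place. I'll hand it in after one check for anything that moved.

Run:
```python
from plant import r, imaging, close_job
from h import *
a=np.load("top0.npz")["img"];b=imaging.capture("top")["img"]
d=cv2.absdiff(cv2.GaussianBlur(a,(0,0),1.2),cv2.GaussianBlur(b,(0,0),1.2)).max(2)>45
k,l,st,ce=cv2.connectedComponentsWithStats(d.astype(np.uint8))
print([s.tolist() for s in st[1:] if s[4]>6])
print(close_job())
```

```text
[[204, 179, 5, 8, 20], [211, 179, 10, 12, 83], [224, 183, 8, 6, 27], [236, 182, 8, 9, 49], [64, 191, 170, 123, 10016], [238, 191, 10, 14, 58], [210, 193, 9, 7, 46], [220, 193, 8, 5, 23], [222, 199, 13, 7, 39], [47, 271, 5, 16, 45], [0, 276, 98, 108, 2397], [56, 286, 7, 10, 45], [88, 321, 12, 3, 19], [75, 332, 55, 52, 1096], [472, 334, 40, 50, 1057], [199, 354, 170, 30, 3784]]
the job is handed in; nothing more can be done
None
```

The board is turned over in the holder with its solder side up, and the job is handed in after about 13 s of the 58 s allowed.

**How it was done:** I worked with the fingers shut and never pinched the board. I pushed the far long edge down to about 43°. I then pushed the raised edge past vertical from the solder side and pressed it down to level. Contact forces in the readings between moves stayed around 1–2 N.

**Last checks:**
- **Level:** the depth fits put the board within about 0.3° (side camera) and 0.6° (top camera) of level. Those two readings disagree slightly.
- **Clearance:** the fingers were well clear of the board when I handed in.
- **Surroundings:** in the before-and-after top picture, the changed spots were the board's own face and where the arm now stands. The holder, spool, flux bottle and cutters showed no movement. The arm partly covered the tweezers and items to the left in that last picture. The tweezers looked unmoved in the side view. I didn't recheck the tip cleaner or chip tray, but the fingers never went near them.

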